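# Reset the tripped breaker on the kitchen's power box

### The job

Too many appliances ran at once and one breaker on the portable power box has tripped: its lever stands midway, neither on nor off. Reset it: push its lever fully off until it stops, then throw it on so that it stays on when let go. Leave the other breakers as they are, including the unused one that is off, and do not knock the things round the box.

Things in the scene. Friction and masses are not known exactly. Their poses are not given: they have to be found in the camera images.
- power_box: Power box, fixed on the counter: dark, orange corners, 205 mm deep (its x), 296 mm wide (its y; 345 mm over the side handles). Origin on the counter under its middle; x runs from its outlet lids (front, facing the robot) to its back. The top panel slopes 0.15 rad: z 0.104 m at the front, 0.118 m in the middle, 0.132 m at the back. Four breakers on it, 60 mm apart along y.
- breaker_tripped: White two-pole breaker: the breaker that has tripped: its lever starts almost upright, midway. Origin on the panel at the breaker's middle; x and y as the box's. The four look alike, and their order along the box varies. Its nose is 36 mm wide (y), 46 mm long (x) and rises 14 mm square to the panel; the shoulders before and behind it rise 4 mm.
- breaker_tripped_lever_tip (a point): Middle of the lever's top edge. The lever is a black bar 30 mm wide (box's y) and 9 mm thick; its tip is 38 mm from the hinge line, and 28 mm of it stand out above the nose when square to the panel. At the lever's root a green flag shows when off, a red one when on, none when tripped.
- breaker_tripped_lever (a joint): Lever angle, rad from square to the panel: -0.6 fully off (tip to the box's front), +0.6 fully on (tip to the back), both hard stops; 0 to 0.13 tripped. Site breaker_tripped_hinge is its hinge. The trip latch re-arms only at the end of the off stroke (below -0.5), and the lever stays off; then, thrown past +0.4, it snaps and stays at 0.44 to 0.6. Unreset, it springs back to about 0.1.
- breaker_on_a: White two-pole breaker: a breaker that is switched on and must stay on. Origin on the panel at the breaker's middle; x and y as the box's.
- breaker_on_a_lever_tip (a point): Middle of the lever's top edge, as on the tripped breaker.
- breaker_on_a_lever (a joint): Lever angle of this breaker, same scale: on, about +0.58. About 1 N moves it and it stays where it is left.
- breaker_on_b: White two-pole breaker: another breaker that is switched on and must stay on. Origin on the panel at the breaker's middle; x and y as the box's.
- breaker_on_b_lever_tip (a point): Middle of the lever's top edge, as on the tripped breaker.
- breaker_on_b_lever (a joint): Lever angle of this breaker, same scale: on, about +0.58. About 1 N moves it and it stays where it is left.
- breaker_spare: White two-pole breaker: the breaker of an unused circuit, switched off, which must stay off. Origin on the panel at the breaker's middle; x and y as the box's.
- breaker_spare_lever_tip (a point): Middle of the lever's top edge, as on the tripped breaker.
- breaker_spare_lever (a joint): Lever angle of this breaker, same scale: off, about -0.58. About 1 N moves it and it stays where it is left.
- breaker_tripped_hinge (a point): Middle of the tripped lever's hinge line, which runs along the box's y, 4 mm above the panel (the other levers likewise). Pushed 25 mm above this line, the lever takes up to about 12 N either way (counting the rub of the fingertip), more at the hard stops. Above and behind the box hangs a wall cabinet, from 0.36 m up: its doors at x 0.59, their handles out to x 0.56: keep the wrist clear.
- canister: Bystander: orange canister with a lid, 92 mm across, 120 mm high; loose on the counter, origin under its middle.
- food_tub: Bystander: food tub with a clear lid, 109 x 149 x 60 mm; loose on the counter, origin under its middle.
- tape_roll: Bystander: roll of tape lying flat, 103 mm across, 25 mm high; loose on the counter, origin under its middle.
- glass: Bystander: empty drinking glass, 78 mm across, 94 mm high; loose on the counter, origin under its middle.
- mandarin: Bystander: mandarin, 52 mm across; loose on the counter, origin under its middle.
- spice_jar: Bystander: spice jar with a red cap, 45 mm across, 106 mm high; loose on the counter, origin under its middle.

How it is judged:
By the outcome, as a careful person would: the job done as asked, in the order asked, and still so for the second after the job is handed in, with the robot touching nothing.
It also fails if it takes over 40 s, if anything falls off the work surface, if the arm or the gripper's body presses on something with over 40 N, if the wrist force passes 120 N, or if a joint passes its speed limit or range.

### The arm

A 6-joint arm with a two-finger parallel gripper is mounted at the origin on a cart in front of the work surface, level with it; the furniture and walls round the work are solid. World frame = base frame: x ahead of the robot, y to its left, z up, the work surface at z = 0. Lengths are in m, angles in rad, forces in N, time in s.
With the tool pointing down it reaches from about 0.325 to 0.85 m from the base axis. Payload 4.4 kg.
Tool frame: the origin (TCP) lies at the very end of the fingers, on their centre line; the grasp point (between the pads) lies 19 mm behind it (robot.hold_point_z is the distance from the TCP to the grasp point, in m); z points along the fingers, y is the line along which they close (so a half turn about z gives the same grasp; the last joint's range is limited). The gripper opens to 94 mm and grips with 3 to 60 N. Pads are 16 mm wide; open, the fingers measure 119 mm over their backs; the gripper's body (75 mm by 177 mm) begins 78 mm behind the grasp point.
Start: joints at [1.008, 0.207, 1.542, -0, 1.393, -0.15], TCP at [0.23, 0.527, 0.205] pointing down, gripper open.
Joint ranges: [-2.73, 2.73], [-0.86, 2.22], [0.23, 2.46], [-1.11, 4.25], [0.08, 2.63], [-2.82, 2.82]. Speed limits (rad/s): [2.79, 2.79, 3.14, 3.14, 3.14, 3.14].

### API

Orientations are given as a rotation vector (axis times angle).
In Python, from rig import sensors, imaging, workorder, nets, robot gives the robot as it stands. The module is installed in compiled form; this text tells all that it offers.
- The arm moves only by the shell command python3 -m jog 'ROWS' [FORCE]. ROWS is JSON, a list of rows, each a list of 5 numbers: the shift along the tool's x, y, z in m, then the turn about the tool's z in degrees, then the opening, from 0 (shut) to 1 (fully open). A call has 1 to 20 rows; each row is the pose to reach, as a shift and turn from the pose commanded when the call began, along the tool's axes at that moment; what a row does not reach only later rows make up. A row lasts 1/10 s, in which the tool goes at most 50 mm and 8.59 degrees, less where a joint would pass 70% of its speed; a pose out of reach is approached as far as the arm can. A call with a gripper value outside its range is refused whole. The fingers move at their own pace and stop on an object; FORCE is the grip in N (left out, the last holds). Time passes only in rows, so rows that repeat a pose let the fingers close. It gives the time, the measured TCP pose, the force, the opening and the grip force at its end, in the units of the state.
- sensors.observe(): the state, without advancing time (a new reading comes with each control period).
- imaging.snapshot(name): name is "scene" or "side" or "wrist"; returns a dict with "color" (384x512x3 uint8, red, green, blue), "mtx" (3x3 intrinsics, pixels), "R" (3x3) and "t" (3): a world point X has camera coordinates R X + t. Camera axes: x right, y down, z forward; pixel columns grow to the right and rows downward; lengths in m; the calibration is good to about 2 mm. A picture is of the moment at which its call begins. There is no depth.
- workorder.sign_off(): hands the job in; it is judged then, once.
Trained networks look in a picture, given as the dict that the camera call returned (one of the last four; its "shot" number tells which), for a name from the list of things; names that differ only in an ending like _2 or _b are one class to them, and where a whole thing is asked for, a point or a joint stands for the part that bears it (a point fixed in the world has none). Each returns a list of dicts, best first, with "conf" (0 to 1); they miss things now and then, are a little off and sometimes report something else, mostly with a low value. They report only what shows in the picture. A call takes as long as a camera call.
- nets.cut_out(target, picture): "region" (384x512 bool, what is visible of it) and "box" ([centre column, centre row, width, height] in pixels, round what is visible of it).
- nets.pinpoint(target, picture): "point" ([column, row] in pixels: a listed point, or the origin of a listed thing).
The state is a dict: "time_s": time; "joint_positions": joint angles; "joint_vel": joint speeds; "joint_torque": joint torques, N m; "ee_pos": TCP position; "orientation": TCP orientation; "ft_force": force on the tool from outside, world axes, zero at the start; "moment": the same for the moment, N m; "finger_gap": opening from 0.0 (shut) to 1.0 (fully open); "finger_force": force on a finger pad.
Only numpy, scipy, OpenCV 4.12 (cv2) and the standard library are available. Lean on these libraries where they do the work, as an engineer would, in place of code of your own. Each camera call takes 0.05 s, during which the arm holds its last target. There are 200 camera calls.

## Working session

There is one attempt and no reset: what is moved stays moved. The work goes in short steps, Python scripts to look and compute and a shell command to move; the robot and the scene stay as the last step left them, time stands still between calls to the robot, and variables do not carry over. Pictures are saved under pics/ and viewed, at most 10 in all, crops included, and the job is handed in when it is done.

```bash
mkdir -p pics
cat > h.py <<'E'
import numpy as np, cv2
from rig import sensors, imaging, nets
N=['breaker_tripped','breaker_on_a','breaker_spare']
def look(cams=('scene','side'),names=('power_box','breaker_tripped','breaker_tripped_lever_tip','breaker_tripped_hinge','breaker_on_a','breaker_on_a_lever_tip','breaker_spare','breaker_spare_lever_tip')):
    P={};D={}
    for c in cams:
        p=imaging.snapshot(c);P[c]=p
        for n in names:
            D[c,n]=[(np.round(d['point'],1).tolist(),round(float(d['conf']),2)) for d in nets.pinpoint(n,p)[:4]]
    return P,D
def atz(p,uv,z):
    d=p['R'].T@np.linalg.inv(p['mtx'])@np.array([*uv,1.]);c=-p['R'].T@p['t']
    return c+d*(z-c[2])/d[2]
def tri(p,a,q,b):
    A=p['mtx']@np.c_[p['R'],p['t']];B=q['mtx']@np.c_[q['R'],q['t']]
    X=cv2.triangulatePoints(A,B,np.array(a,float),np.array(b,float));return (X[:3]/X[3]).ravel()
def proj(p,X):
    v=p['mtx']@(p['R']@np.asarray(X)+p['t']);return v[:2]/v[2]
E
python3 - <<'E'
from h import *
P,D=look()
for k,v in D.items(): print(k,v)
for c,p in P.items(): print(c,np.round(-p['R'].T@p['t'],3))
cv2.imwrite('pics/a.png',cv2.cvtColor(np.vstack([cv2.resize(P['scene']['color'],(800,600))]),cv2.COLOR_RGB2BGR))
cv2.imwrite('pics/b.png',cv2.cvtColor(cv2.resize(P['side']['color'],(800,600)),cv2.COLOR_RGB2BGR))
s=sensors.observe();print(s)
E
```

```text
('scene', 'power_box') []
('scene', 'breaker_tripped') []
('scene', 'breaker_tripped_lever_tip') []
('scene', 'breaker_tripped_hinge') []
('scene', 'breaker_on_a') []
('scene', 'breaker_on_a_lever_tip') []
('scene', 'breaker_spare') []
('scene', 'breaker_spare_lever_tip') []
('side', 'power_box') [([261.7, 212.2], 0.64)]
('side', 'breaker_tripped') [([263.6, 195.6], 0.69)]
('side', 'breaker_tripped_lever_tip') [([264.3, 194.3], 0.69), ([266.9, 188.7], 0.42)]
('side', 'breaker_tripped_hinge') [([266.7, 198.6], 0.55)]
('side', 'breaker_on_a') [([270.6, 182.9], 0.78), ([269.5, 172.8], 0.73), ([261.4, 175.4], 0.37)]
('side', 'breaker_on_a_lever_tip') [([263.3, 173.4], 0.51)]
('side', 'breaker_spare') [([258.9, 206.6], 0.78)]
('side', 'breaker_spare_lever_tip') [([270.8, 201.4], 0.51)]
scene [-0.288  0.62   1.296]
side [0.453 1.085 1.212]
{'time_s': 0.9, 'joint_positions': array([ 1.00843599e+00,  2.06567484e-01,  1.54149214e+00,  5.51310763e-06,
        1.39352093e+00, -1.50501639e-01]), 'joint_vel': array([ 0.00078123,  0.00057132,  0.00195829, -0.00186484,  0.00121705,
       -0.0019694 ]), 'joint_torque': array([-5.62626083e-04, -3.70878160e+01, -2.81761730e+01,  6.99062739e-02,
        2.74415163e-02, -2.45531919e-05]), 'ee_pos': array([0.2301905 , 0.52691474, 0.20546889]), 'orientation': array([-6.42384632e-01, -3.07521397e+00, -2.07872521e-05]), 'ft_force': array([ 0.03076471,  0.01830248, -0.60700704]), 'moment': array([ 0.01720569, -0.01334745, -0.04017635]), 'finger_force': 0.0, 'finger_gap': 1.0021626392701466}
```

View pics/a.png

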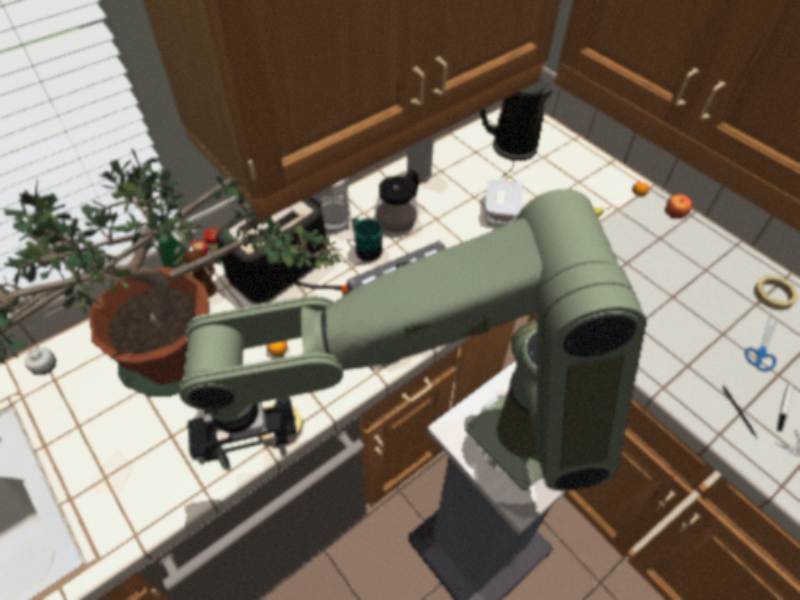

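View pics/b.png

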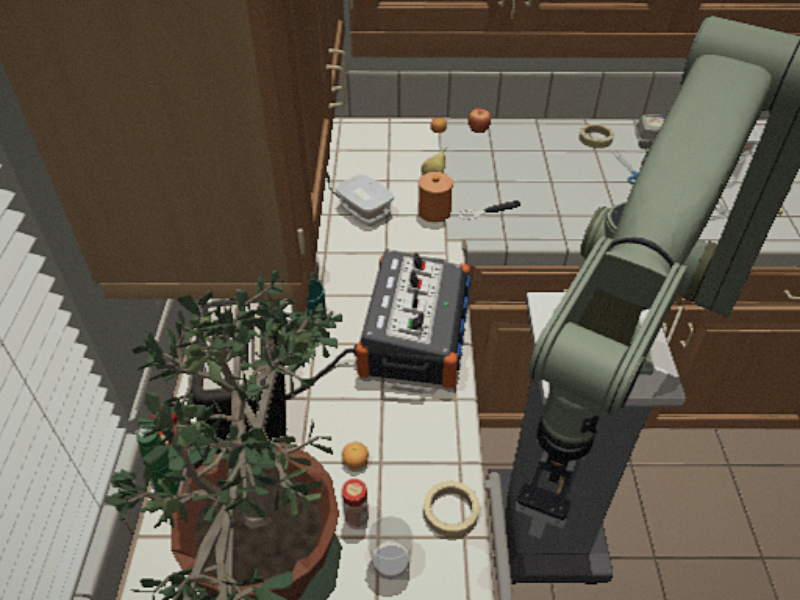

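The side view shows the box at about (415,315). From far to near the breakers run on (417,262), on (415,283), tripped (413,303), spare with the green flag (413,322). In the scene view the arm hides the box.

Run:
```python
from h import *
P,D=look(('side',),('power_box','breaker_tripped','breaker_on_a','breaker_spare','breaker_tripped_lever_tip'))
p=P['side']
for n,z in(('breaker_tripped',.118),('breaker_on_a',.118),('breaker_spare',.118),('breaker_tripped_lever_tip',.16)):
    for uv,c in D['side',n]: print(n,uv,c,np.round(atz(p,uv,z),3))
# tall corners of box (viewed pic): back-far, front-far, front-near, back-near top
for uv,z in(((384,256),.132),((466,266),.104),((455,352),.104),((362,345),.132)): print(uv,np.round(atz(p,np.array(uv)*.64,z),3))
s=sensors.observe();print(np.round(cv2.Rodrigues(s['orientation'])[0],3))
```

```text
breaker_tripped [266.1, 196.2] 0.55 [0.424 0.009 0.118]
breaker_on_a [268.7, 173.6] 0.47 [ 0.414 -0.102  0.118]
breaker_on_a [270.3, 181.9] 0.46 [ 0.409 -0.06   0.118]
breaker_spare [258.7, 210.6] 0.82 [0.449 0.074 0.118]
breaker_tripped_lever_tip [260.1, 205.4] 0.67 [0.445 0.091 0.16 ]
breaker_tripped_lever_tip [267.4, 188.7] 0.38 [0.421 0.016 0.16 ]
(384, 256) [ 0.495 -0.137  0.132]
(466, 266) [ 0.308 -0.135  0.104]
(455, 352) [0.346 0.125 0.104]
(362, 345) [0.534 0.131 0.132]
[[-0.916  0.4    0.   ]
 [ 0.4    0.916 -0.   ]
 [-0.     0.    -1.   ]]
```

```bash
python3 -m jog '[[0,0,-0.045,0,0],[-0.03,-0.033,-0.045,0,0],[-0.065,-0.072,-0.045,-8,0],[-0.1,-0.11,-0.045,-15,0],[-0.13,-0.143,-0.045,-15,0],[-0.16,-0.177,-0.045,-15,0],[-0.19,-0.21,-0.045,-15,0],[-0.22,-0.243,-0.045,-15,0],[-0.25,-0.276,-0.045,-15,0],[-0.28,-0.309,-0.045,-15,0],[-0.31,-0.342,-0.045,-15,0],[-0.335,-0.37,-0.045,-15,0],[-0.359,-0.396,-0.045,-15,0],[-0.359,-0.396,-0.045,-15,0],[-0.359,-0.396,-0.045,-15,0]]'
python3 - <<'E'
from h import *
P,D=look(('wrist','scene'),('power_box','breaker_tripped','breaker_tripped_lever_tip','breaker_on_a','breaker_spare','breaker_spare_lever_tip'))
for k,v in D.items(): print(k,v)
p=P['wrist'];print(np.round(-p['R'].T@p['t'],3),np.round(p['R'],2))
for n,z in(('breaker_tripped',.118),('breaker_on_a',.118),('breaker_spare',.118),('power_box',0),('breaker_tripped_lever_tip',.16)):
    for c in P:
        for uv,cf in D[c,n]: print(c,n,uv,cf,np.round(atz(P[c],uv,z),3))
cv2.imwrite('pics/c.png',cv2.cvtColor(cv2.resize(p['color'],(800,600)),cv2.COLOR_RGB2BGR))
E
```

```text
time_s: 2.7
ee_pos: [0.4006, 0.02, 0.2504]
orientation: [-0.239, -3.132, -0.001]
ft_force: [-0.2, 0.6, -0.1]
finger_gap: 0.004
finger_force: 0.0
('wrist', 'power_box') [([222.3, 183.8], 0.92)]
('wrist', 'breaker_tripped') [([242.1, 210.7], 0.58)]
('wrist', 'breaker_tripped_lever_tip') [([243.9, 221.4], 0.93)]
('wrist', 'breaker_on_a') [([123.4, 208.7], 0.67), ([180.6, 206.3], 0.59), ([303.8, 210.0], 0.5)]
('wrist', 'breaker_spare') [([303.7, 205.5], 0.71)]
('wrist', 'breaker_spare_lever_tip') [([314.3, 189.3], 0.77), ([242.7, 208.3], 0.67)]
('scene', 'power_box') [([262.8, 198.1], 0.68), ([152.4, 245.2], 0.42)]
('scene', 'breaker_tripped') [([256.5, 186.0], 0.48)]
('scene', 'breaker_tripped_lever_tip') [([262.4, 176.7], 0.52), ([255.1, 184.3], 0.5)]
('scene', 'breaker_on_a') [([283.5, 171.3], 0.5), ([266.7, 181.1], 0.45)]
('scene', 'breaker_spare') [([241.6, 190.4], 0.49)]
('scene', 'breaker_spare_lever_tip') [([257.0, 184.1], 0.58), ([246.9, 189.6], 0.42)]
[0.331 0.03  0.43 ] [[ 0.15  0.99 -0.  ]
 [ 0.96 -0.15  0.25]
 [ 0.24 -0.04 -0.97]]
wrist breaker_tripped [242.1, 210.7] 0.58 [0
[... 196 characters left out ...]
 0.118]
wrist breaker_on_a [303.8, 210.0] 0.5 [0.436 0.07  0.118]
scene breaker_on_a [283.5, 171.3] 0.5 [ 0.419 -0.116  0.118]
scene breaker_on_a [266.7, 181.1] 0.45 [ 0.422 -0.031  0.118]
wrist breaker_spare [303.7, 205.5] 0.71 [0.432 0.07  0.118]
scene breaker_spare [241.6, 190.4] 0.49 [0.446 0.073 0.118]
wrist power_box [222.3, 183.8] 0.92 [ 0.424 -0.018  0.   ]
scene power_box [262.8, 198.1] 0.68 [ 0.433 -0.025  0.   ]
scene power_box [152.4, 245.2] 0.42 [0.521 0.442 0.   ]
wrist breaker_tripped_lever_tip [243.9, 221.4] 0.93 [0.425 0.013 0.16 ]
scene breaker_tripped_lever_tip [262.4, 176.7] 0.52 [ 0.423 -0.009  0.16 ]
scene breaker_tripped_lever_tip [255.1, 184.3] 0.5 [0.411 0.036 0.16 ]
```

View pics/c.png

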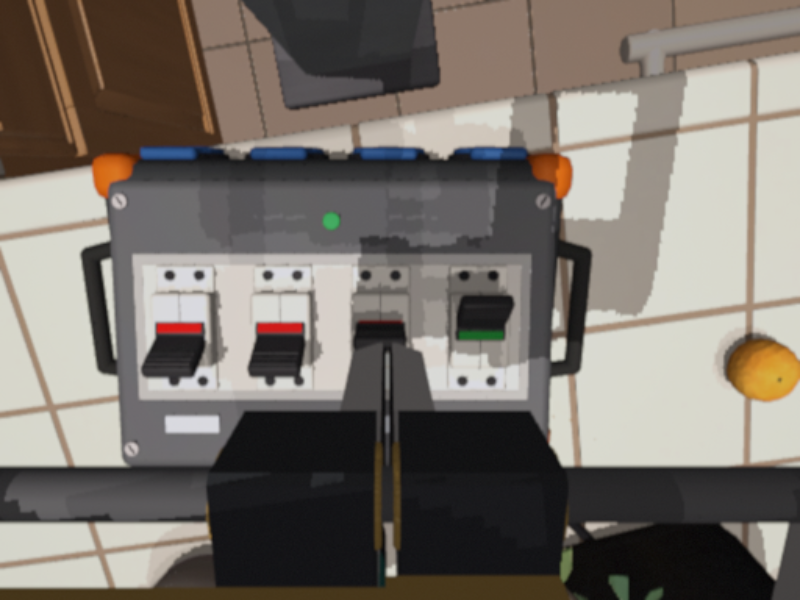

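The wrist view shows breakers at (180,340), (280,340), (380,340) and (485,315); the fourth is the spare, with a green flag. The fingertips hide the third, so I'll move behind it and look again.

```bash
python3 -m jog '[[-0.035,-0.004,0.01,0,0],[-0.075,-0.004,0.03,0,0],[-0.075,-0.004,0.03,0,0],[-0.075,-0.004,0.03,0,0]]'
python3 - <<'E'
from h import *
P,D=look(('wrist','side'),('power_box','breaker_tripped','breaker_tripped_lever_tip','breaker_on_a','breaker_spare','breaker_spare_lever_tip'))
for n,z in(('breaker_tripped',.118),('breaker_on_a',.118),('breaker_spare',.118),('power_box',0),('breaker_tripped_lever_tip',.16)):
    for c in P:
        for uv,cf in D[c,n]: print(c,n,uv,cf,np.round(atz(P[c],uv,z),3))
a=P['wrist']['color'];b=cv2.resize(P['side']['color'][150:245,210:320],None,fx=4,fy=4,interpolation=cv2.INTER_CUBIC)
a=a[130:384];a=cv2.resize(a,(440,218*1)) if 0 else a
im=np.zeros((600,800,3),np.uint8);im[:254,:512]=a;im[220:600,360:800]=b
cv2.imwrite('pics/d.png',im[...,::-1])
E
```

```text
time_s: 3.8
ee_pos: [0.4736, 0.0052, 0.2189]
orientation: [-0.236, -3.128, -0.001]
ft_force: [0.5, -0.2, -0.7]
finger_gap: 0.009
finger_force: 0.0
wrist breaker_tripped [245.1, 137.4] 0.85 [0.428 0.01  0.118]
side breaker_tripped [264.4, 196.4] 0.58 [0.43  0.01  0.118]
wrist breaker_on_a [174.1, 134.9] 0.75 [ 0.417 -0.049  0.118]
wrist breaker_on_a [102.6, 133.7] 0.56 [ 0.407 -0.107  0.118]
side breaker_on_a [271.0, 183.2] 0.61 [ 0.407 -0.054  0.118]
side breaker_on_a [268.9, 173.1] 0.52 [ 0.413 -0.105  0.118]
wrist breaker_spare [319.9, 132.6] 0.65 [0.433 0.072 0.118]
side breaker_spare [257.8, 207.2] 0.59 [0.452 0.059 0.118]
wrist power_box [223.8, 127.3] 0.55 [ 0.423 -0.016  0.   ]
side power_box [265.0, 213.5] 0.72 [ 0.426 -0.021  0.   ]
wrist breaker_tripped_lever_tip [247.0, 134.1] 0.63 [0.422 0.012 0.16 ]
side breaker_tripped_lever_tip [265.8, 190.1] 0.51 [0.426 0.023 0.16 ]
```

View pics/d.png

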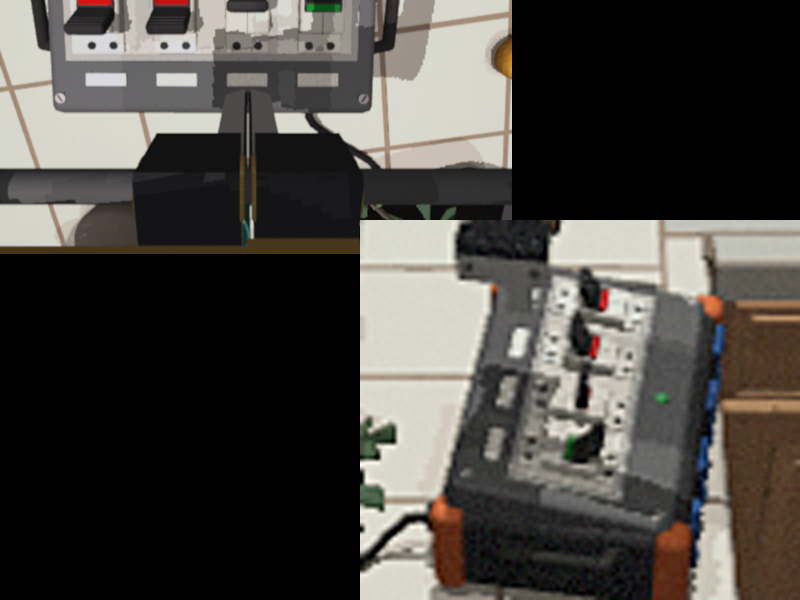

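The third breaker is the tripped one: its lever is upright and shows no flag at (247,5) in the wrist crop and (585,390) in the side crop. I'll lower the shut fingers behind it.

```bash
python3 -m jog '[[0.008,-0.002,0.03,0,0],[0.008,-0.002,0.065,0,0],[0.008,-0.002,0.074,0,0],[0.014,-0.002,0.074,0,0],[0.02,-0.002,0.075,0,0],[0.026,-0.002,0.076,0,0],[0.026,-0.002,0.076,0,0]]'; python3 -m jog '[[0.003,0,0,0,0],[0.006,0,0.001,0,0],[0.009,0,0.001,0,0],[0.012,0,0.002,0,0],[0.012,0,0.002,0,0]]'
```

```text
time_s: 5.2
ee_pos: [0.4483, 0.0072, 0.1456]
orientation: [0.235, 3.131, -0.0]
ft_force: [-0.3, -0.0, -0.7]
finger_gap: 0.002
finger_force: 0.0
time_s: 5.7
ee_pos: [0.436, 0.0089, 0.1424]
orientation: [-0.235, -3.133, -0.0]
ft_force: [-0.2, -0.2, 0.4]
finger_gap: 0.004
finger_force: 0.0
```

```bash
python3 -m jog '[[0.002,0,0,0,0],[0.004,0,0.001,0,0],[0.006,0,0.001,0,0],[0.006,0,0.001,0,0]]';  python3 -m jog '[[0.002,0,0,0,0],[0.004,0,0.001,0,0],[0.004,0,0.001,0,0]]'
```

```text
time_s: 6.1
ee_pos: [0.4317, 0.0096, 0.142]
orientation: [0.235, 3.129, -0.0]
ft_force: [4.9, 0.3, -1.1]
finger_gap: 0.006
finger_force: 1.9
time_s: 6.4
ee_pos: [0.4291, 0.0099, 0.1418]
orientation: [0.235, 3.126, -0.001]
ft_force: [5.3, -1.1, 1.2]
finger_gap: 0.005
finger_force: 2.8
```

Run:
```python
from h import *
p=imaging.snapshot('side');q=imaging.snapshot('wrist')
for n in('breaker_tripped','breaker_tripped_lever_tip'): print(n,[(np.round(d['point'],1),round(d['conf'],2),np.round(atz(q,d['point'],.16),3)) for d in nets.pinpoint(n,q)[:2]])
im=np.zeros((600,800,3),np.uint8);im[:,:400]=cv2.resize(p['color'][165:225,240:280],(400,600),interpolation=cv2.INTER_CUBIC);im[:300,400:]=cv2.resize(q['color'][60:210,150:350],(400,300))
cv2.imwrite('pics/e.png',im[...,::-1])
```

```text
breaker_tripped [(array([249.3, 217.2]), 0.76, array([0.414, 0.013, 0.16 ]))]
breaker_tripped_lever_tip [(array([250.3, 205.1]), 0.69, array([0.407, 0.014, 0.16 ]))]
```

View pics/e.png

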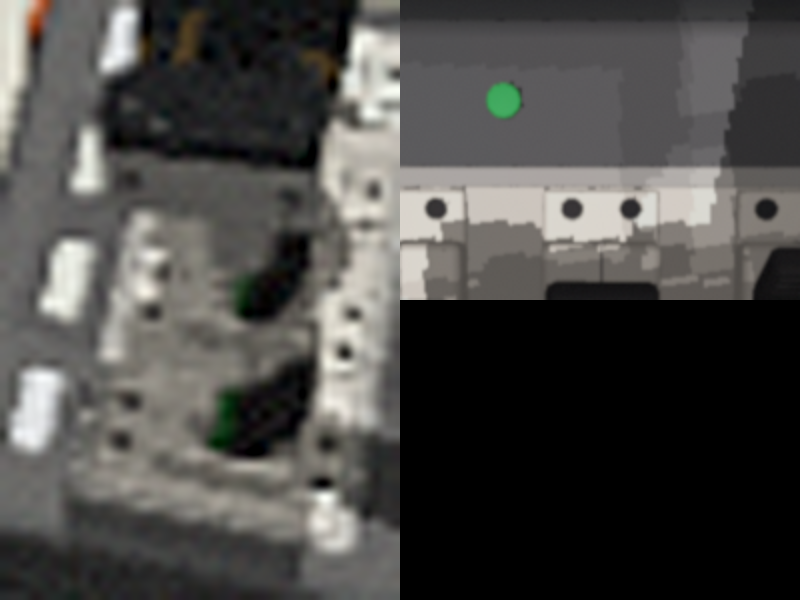

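The tripped lever at (275,280) in the side crop now leans to the front and shows green, but less than the spare below it. I'll push on to the stop.

```bash
python3 -m jog '[[0.002,0,0,0,0],[0.003,0,0.001,0,0],[0.003,0,0.001,0,0]]';  python3 -m jog '[[0.002,0,0,0,0],[0.003,0,0,0,0],[0.003,0,0,0,0]]';python3 -m jog '[[0.001,0,0,0,0],[0.002,0,0,0,0],[0.002,0,0,0,0]]'
```

```text
time_s: 6.9
ee_pos: [0.4265, 0.0103, 0.1413]
orientation: [0.235, 3.126, -0.001]
ft_force: [5.2, -0.4, 2.4]
finger_gap: 0.007
finger_force: 3.1
time_s: 7.2
ee_pos: [0.4239, 0.0107, 0.1412]
orientation: [0.235, 3.125, -0.001]
ft_force: [6.8, -0.9, 0.3]
finger_gap: 0.005
finger_force: 3.0
time_s: 7.5
ee_pos: [0.4218, 0.011, 0.1412]
orientation: [0.235, 3.125, -0.001]
ft_force: [6.3, -1.1, 1.9]
finger_gap: 0.007
finger_force: 2.9
```

```bash
python3 -m jog '[[0.001,0,0,0,0],[0.002,0,0,0,0],[0.002,0,0,0,0]]';  python3 -m jog '[[0.001,0,0,0,0],[0.002,0,0,0,0],[0.002,0,0,0,0]]'
```

```text
time_s: 7.8
ee_pos: [0.4209, 0.011, 0.1417]
orientation: [0.235, 3.122, -0.001]
ft_force: [8.5, -0.9, 1.6]
finger_gap: 0.003
finger_force: 3.5
time_s: 8.1
ee_pos: [0.4202, 0.0111, 0.1424]
orientation: [0.235, 3.12, -0.002]
ft_force: [10.4, -1.4, 2.8]
finger_gap: 0.009
finger_force: 4.3
```

```bash
python3 -m jog '[[0.001,0,0,0,0],[0.002,0,0,0,0],[0.003,0,0,0,0],[0.003,0,0,0,0]]'; python3 -m jog '[[0.001,0,0,0,0],[0.003,0,0,0,0],[0.003,0,0,0,0]]'
python3 - <<'E'
from h import *
p=imaging.snapshot('side');q=imaging.snapshot('wrist')
im=np.zeros((600,800,3),np.uint8);im[:,:400]=cv2.resize(p['color'][165:225,240:280],(400,600),interpolation=cv2.INTER_CUBIC);im[:300,400:]=cv2.resize(q['color'][60:210,150:350],(400,300))
cv2.imwrite('pics/f.png',im[...,::-1])
E
```

```text
time_s: 8.5
ee_pos: [0.4192, 0.0112, 0.1433]
orientation: [0.235, 3.115, -0.002]
ft_force: [12.5, -1.7, 2.3]
finger_gap: 0.012
finger_force: 5.4
time_s: 8.8
ee_pos: [0.4181, 0.0114, 0.1443]
orientation: [0.235, 3.11, -0.003]
ft_force: [14.5, -2.1, 3.3]
finger_gap: 0.004
finger_force: 6.6
```

View pics/f.png

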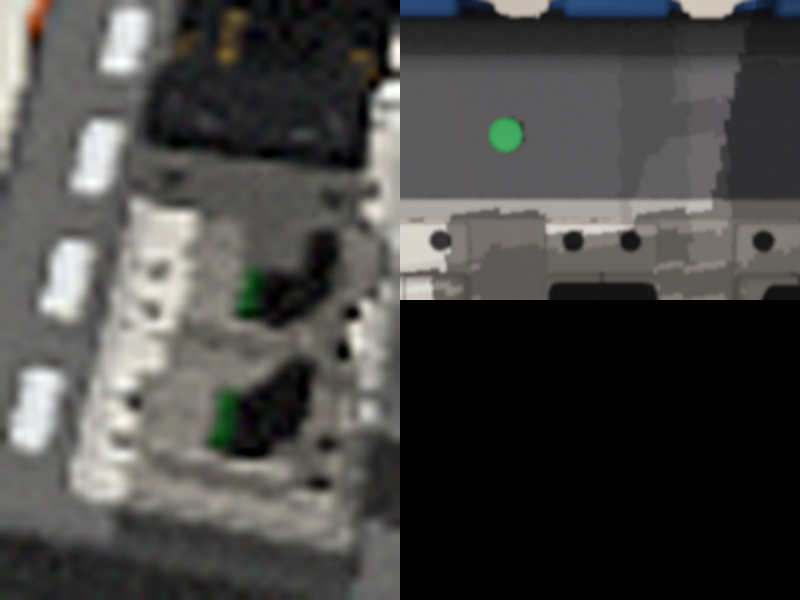

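It has reached the stop: the fingertip slides up the lever at about 40° as force rises, and the lever at (290,280) matches the spare. I'll back off, rise, and check that it stays off.

```bash
python3 -m jog '[[-0.01,0,0,0,0],[-0.03,0,0,0,0],[-0.03,0,-0.02,0,0],[-0.03,0,-0.06,0,0],[-0.03,0,-0.065,0,0],[-0.03,0,-0.065,0,0]]'
python3 - <<'E'
from h import *
p=imaging.snapshot('side');q=imaging.snapshot('wrist')
for n,z in(('breaker_tripped',.118),('breaker_tripped_lever_tip',.15),('breaker_spare',.118),('breaker_spare_lever_tip',.15)): print(n,[(np.round(d['point'],1),round(d['conf'],2),np.round(atz(q,d['point'],z),3)) for d in nets.pinpoint(n,q)[:2]])
im=np.zeros((600,800,3),np.uint8);im[:,:400]=cv2.resize(p['color'][165:225,240:280],(400,600),interpolation=cv2.INTER_CUBIC);im[:300,400:]=cv2.resize(q['color'][110:260,150:350],(400,300))
cv2.imwrite('pics/g.png',im[...,::-1])
E
```

```text
time_s: 9.5
ee_pos: [0.4382, 0.0086, 0.2049]
orientation: [0.235, 3.133, -0.0]
ft_force: [0.1, 0.6, -0.2]
finger_gap: 0.004
finger_force: 0.0
breaker_tripped [(array([249.3, 181.9]), 0.69, array([0.427, 0.011, 0.118]))]
breaker_tripped_lever_tip [(array([249.2, 155.3]), 0.71, array([0.401, 0.015, 0.15 ]))]
breaker_spare [(array([320.6, 180.8]), 0.98, array([0.434, 0.069, 0.118]))]
breaker_spare_lever_tip [(array([338. , 157.2]), 0.64, array([0.411, 0.077, 0.15 ]))]
```

View pics/g.png

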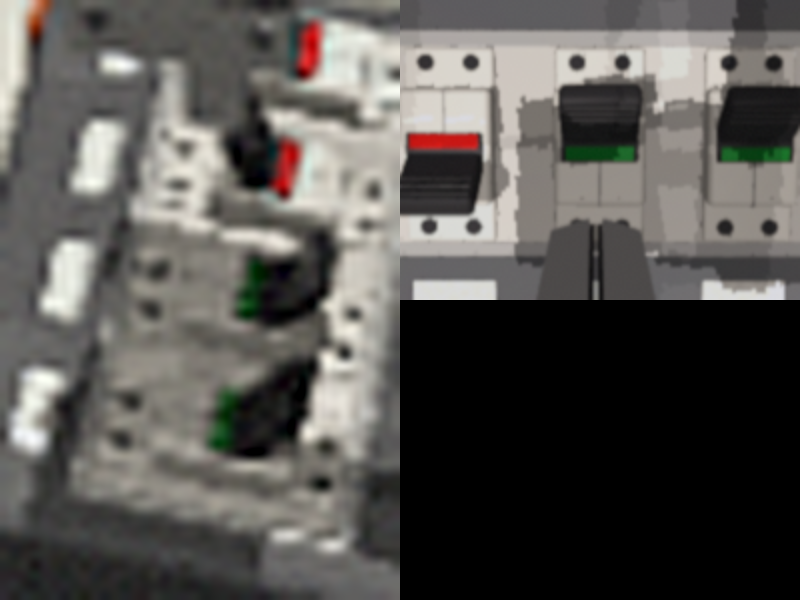

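The lever stays off, with its green flag at (600,153) in the wrist crop. Now over to the front side.

```bash
python3 -m jog '[[0.03,0,0,0,0],[0.062,0,0,0,0],[0.062,0,0.02,0,0],[0.062,0,0.055,0,0],[0.062,0,0.07,0,0],[0.062,0,0.07,0,0]]'; python3 -m jog '[[-0.006,0,0,0,0],[-0.012,0,-0.001,0,0],[-0.018,0,-0.002,0,0],[-0.024,0,-0.003,0,0],[-0.024,0,-0.003,0,0]]'
```

```text
time_s: 10.4
ee_pos: [0.3739, 0.0184, 0.1315]
orientation: [-0.235, -3.126, -0.001]
ft_force: [-0.2, 0.4, -0.4]
finger_gap: 0.002
finger_force: 0.0
time_s: 10.9
ee_pos: [0.4028, 0.0139, 0.1384]
orientation: [0.235, 3.13, -0.0]
ft_force: [0.0, -0.2, 0.1]
finger_gap: 0.005
finger_force: 0.0
```

```bash
python3 -m jog '[[-0.003,0,0,0,0],[-0.006,0,-0.001,0,0],[-0.006,0,-0.001,0,0]]'; python3 -m jog '[[-0.003,0,0,0,0],[-0.006,0,-0.001,0,0],[-0.006,0,-0.001,0,0]]'; python3 -m jog '[[-0.003,0,0,0,0],[-0.006,0,-0.001,0,0],[-0.006,0,-0.001,0,0]]'
```

```text
time_s: 11.2
ee_pos: [0.4071, 0.0133, 0.1385]
orientation: [0.235, 3.132, -0.0]
ft_force: [0.3, -0.7, 0.1]
finger_gap: 0.006
finger_force: 0.1
time_s: 11.5
ee_pos: [0.4122, 0.0126, 0.139]
orientation: [-0.235, -3.131, -0.0]
ft_force: [-2.3, 1.0, -0.8]
finger_gap: 0.004
finger_force: 1.0
time_s: 11.8
ee_pos: [0.417, 0.0118, 0.1396]
orientation: [-0.235, -3.129, -0.0]
ft_force: [-4.4, 1.2, -1.6]
finger_gap: 0.003
finger_force: 1.7
```

```bash
python3 -m jog '[[-0.003,0,0,0,0],[-0.006,0,-0.001,0,0],[-0.006,0,-0.001,0,0]]'; python3 -m jog '[[-0.003,0,0,0,0],[-0.006,0,-0.001,0,0],[-0.006,0,-0.001,0,0]]'; python3 -m jog '[[-0.003,0,0,0,0],[-0.006,0,0,0,0],[-0.006,0,0,0,0]]'
```

```text
time_s: 12.1
ee_pos: [0.4202, 0.0114, 0.1395]
orientation: [-0.234, -3.122, -0.001]
ft_force: [-10.2, 1.2, 0.1]
finger_gap: 0.005
finger_force: 4.3
time_s: 12.4
ee_pos: [0.4207, 0.0113, 0.1392]
orientation: [-0.232, -3.109, -0.002]
ft_force: [-21.5, 2.3, 7.8]
finger_gap: 0.003
finger_force: 10.7
time_s: 12.7
ee_pos: [0.4211, 0.0113, 0.139]
orientation: [-0.23, -3.096, -0.003]
ft_force: [-32.9, 2.8, 19.7]
finger_gap: 0.003
finger_force: 19.6
```

```bash
python3 -m jog '[[0.006,0,0,0,0],[0.01,0,0,0,0],[0.01,0,0,0,0]]'
python3 - <<'E'
from h import *
p=imaging.snapshot('side');q=imaging.snapshot('wrist')
for n,z in(('breaker_tripped',.118),('breaker_tripped_lever_tip',.15)): print(n,[(np.round(d['point'],1),round(d['conf'],2),np.round(atz(q,d['point'],z),3)) for d in nets.pinpoint(n,q)[:2]])
im=np.zeros((600,800,3),np.uint8);im[:,:400]=cv2.resize(p['color'][165:225,240:280],(400,600),interpolation=cv2.INTER_CUBIC);im[:400,400:]=cv2.resize(q['color'][130:330,150:350],(400,400))
cv2.imwrite('pics/k.png',im[...,::-1])
E
```

```text
time_s: 13.0
ee_pos: [0.4205, 0.0114, 0.14]
orientation: [-0.234, -3.12, -0.001]
ft_force: [-11.1, 1.4, -1.4]
finger_gap: 0.004
finger_force: 5.0
breaker_tripped [(array([251. , 229.8]), 0.58, array([0.427, 0.012, 0.118]))]
breaker_tripped_lever_tip [(array([219. , 186.5]), 0.62, array([0.389, 0.001, 0.15 ]))]
```

View pics/k.png

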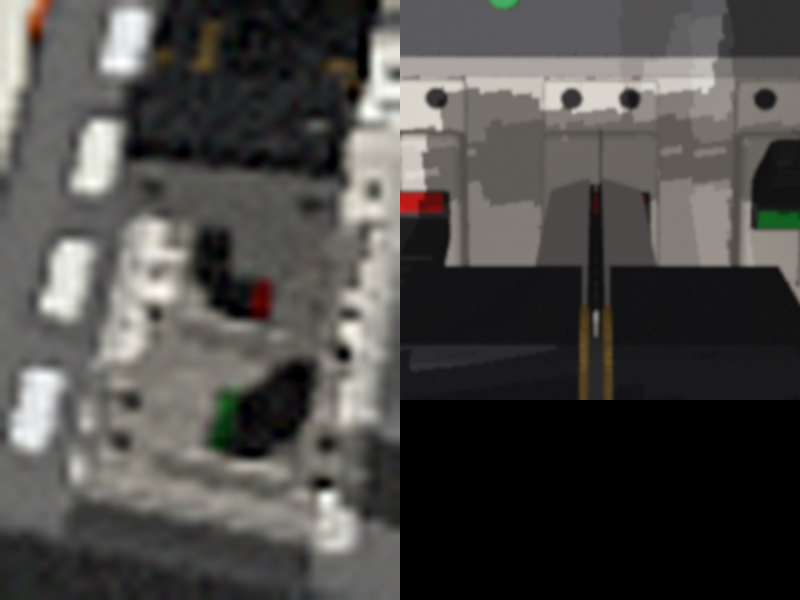

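The lever at (215,265) in the side crop is thrown back with its red flag showing, so it is on at the stop. I'll withdraw to the front, then rise and confirm.

```bash
python3 -m jog '[[0.01,0,0,0,0],[0.03,0,0,0,0],[0.035,0,-0.02,0,0],[0.035,0,-0.06,0,0],[0.035,0,-0.09,0,0],[0.035,0,-0.1,0,0],[0.035,0,-0.1,0,0],[0.035,0,-0.1,0,0]]'
python3 - <<'E'
from h import *
p=imaging.snapshot('side');q=imaging.snapshot('wrist')
im=np.zeros((600,800,3),np.uint8);im[:,:400]=cv2.resize(p['color'][155:215,245:285],(400,600),interpolation=cv2.INTER_CUBIC);im[:300,400:]=cv2.resize(q['color'][150:300,80:380],(400,300));im[300:,400:]=cv2.resize(p['color'],(400,300))
cv2.imwrite('pics/l.png',im[...,::-1]);print(sensors.observe()['ft_force'])
E
```

```text
time_s: 14.0
ee_pos: [0.3916, 0.0157, 0.2414]
orientation: [-0.235, -3.132, -0.0]
ft_force: [-0.2, -0.2, 0.5]
finger_gap: 0.004
finger_force: 0.0
[ 0.25061731 -0.09916061 -0.29906403]
```

View pics/l.png

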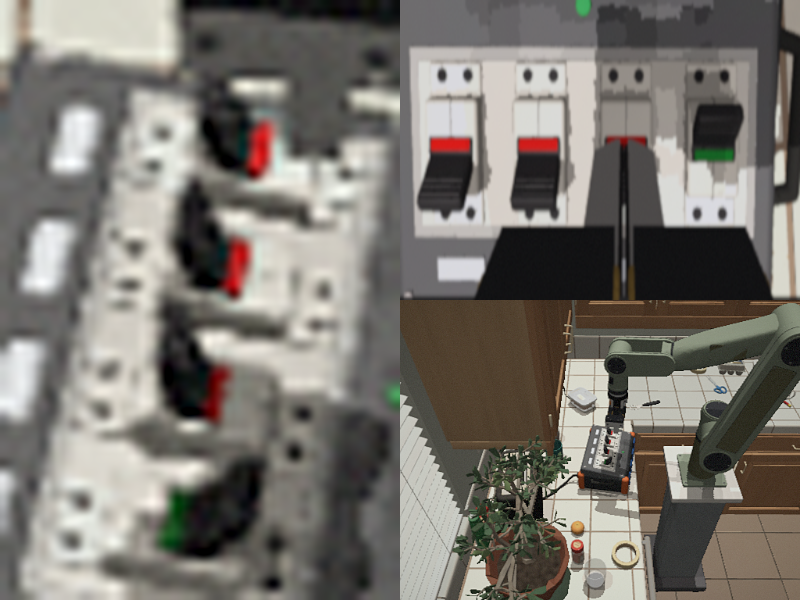

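With the arm clear, the side crop shows three levers on with red flags at (258,148), (237,265) and (217,395). The spare is still off, green at (175,515), and the mandarin, jar, glass and tape are where they were.

```bash
python3 -c "
from rig import workorder
print(workorder.sign_off())"
```

```text
the job is handed in; nothing more can be done
None
```

The tripped breaker is reset: I pushed it fully off to its stop, then threw it on, and it stayed on after the arm let go; the other breakers and the things round the box look unmoved, and the job was handed in at about 14 s.

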